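# Find the dry desiccant cartridge by its weight and lock it into the dry case

### The arm

A 6-joint arm with a two-finger parallel gripper is mounted at the origin on the work surface. World frame = base frame: x ahead of the robot, y to its left, z up, the work surface at z = 0. Lengths are in m, angles in rad, forces in N, time in s.
With the tool pointing down it reaches from about 0.275 to 0.975 m from the base axis. Payload 8.4 kg.
Tool frame: the origin (TCP) lies at the very end of the fingers, on their centre line; the grasp point (between the pads) lies bot.grasp_offset behind it (bot.grasp_offset is the distance from the TCP to the grasp point, in m); z points along the fingers, y is the line along which they close (so a half turn about z gives the same grasp; the last joint's range is limited). The gripper opens to 92 mm and grips with 3 to 60 N. Pads are 20 mm wide; open, the fingers measure 128 mm over their backs; the gripper's body (75 mm by 189 mm) begins 69 mm behind the grasp point.
Start: joints at [-1.268, 0.353, 1.633, -0, 1.155, -0.002], TCP at [0.188, -0.596, 0.215] pointing down, gripper open.
Joint ranges: [-2.63, 2.63], [-0.92, 2.1], [0.06, 2.66], [-1.3, 4.44], [0, 2.69], [-3.02, 3.02]. Speed limits (rad/s): [2.22, 2.22, 2.79, 3.14, 3.14, 3.14].

### API

Orientations are given as a unit quaternion [w, x, y, z].
In Python, from rig import bot, solve_ik, viewer, ticket gives the robot as it stands. The module is installed in compiled form; this text tells all that it offers. Calls block until the motion is done:
- bot.movep(position, orientation): joint-space move of the TCP to a pose.
- bot.movel(position, rotation=None, max_speed=0.15, threshold=None): straight line of the TCP; rotation=None keeps the orientation; max_speed is the mean speed in m/s. With threshold (N) it stops when the force on the tool has changed by that much, and returns True; else False.
- bot.movej(angles): joint-space move.
- bot.move_gripper(opening, grasp_force=None): finger opening in m; grasp_force is the grip in N (None keeps the last); returns when the fingers have stopped.
- bot.dwell(seconds).
- solve_ik(position, orientation): joint angles nearest the present ones, or None.
- viewer.grab_frame(name): name is "scene" or "top"; returns a dict with "image" (384x512x3 uint8, red, green, blue), "fx", "fy", "cx", "cy" (pixels), "R" (3x3) and "t" (3): a world point X has camera coordinates R X + t. Camera axes: x right, y down, z forward; pixel columns grow to the right and rows downward; lengths in m; the calibration is good to about 2 mm. A picture is of the moment at which its call begins. There is no depth.
A pose or a line that the arm cannot do raises bot.Unreachable and nothing moves.
- ticket.sign_off(): hands the job in; it is judged then, once.
Readings, each from a call of its own:
- bot.read_t(): time.
- bot.read_joint_positions(): joint angles.
- bot.read_joint_velocities(): joint speeds.
- bot.read_effort(): joint torques, N m.
- bot.read_eef_pos(): TCP position.
- bot.read_orientation(): TCP orientation.
- bot.read_ft_force(): force on the tool from outside, world axes, zero at the start.
- bot.read_moment(): the same for the moment, N m.
- bot.read_width(): finger opening in m.
- bot.read_grip_force(): force on a finger pad.
Only numpy, scipy, OpenCV 4.12 (cv2) and the standard library are available. Lean on these libraries where they do the work, as an engineer would, in place of code of your own. Each camera call takes 0.05 s, during which the arm holds its last target. There are 200 camera calls.

### The job

One of the three orange desiccant cartridges on the bench has been dried and the other two are spent and heavy with water; they look the same, so tell them apart by their weight. Set the dry one, the lightest, upright into the cartridge bay of the dry case without dropping or forcing it, then shut the lid fully, and then turn the orange turnbutton square across the lid's edge to its stop. Leave the two spent cartridges standing on the bench about where they were, and leave the flush cutters, glue stick and bracket alone.

Things in the scene. Friction and masses are not known exactly. Their poses are not given: they have to be found in the camera images.
- cartridge_a: one of three desiccant cartridges alike to the eye: closed orange box 70 x 70 x 60 mm high with dark vent slots; on top, in the middle, a grip tab 40 mm long (its x), 12 mm thick (its y), 25 mm high. Origin: centre of underside, z up. Any one may be the dry one, 0.22 to 0.23 kg; a spent one weighs 0.33 to 0.36 kg. Stands on the bench at the start
- cartridge_b: one of three desiccant cartridges alike to the eye: closed orange box 70 x 70 x 60 mm high with dark vent slots; on top, in the middle, a grip tab 40 mm long (its x), 12 mm thick (its y), 25 mm high. Origin: centre of underside, z up. Any one may be the dry one, 0.22 to 0.23 kg; a spent one weighs 0.33 to 0.36 kg. Stands on the bench at the start
- cartridge_c: one of three desiccant cartridges alike to the eye: closed orange box 70 x 70 x 60 mm high with dark vent slots; on top, in the middle, a grip tab 40 mm long (its x), 12 mm thick (its y), 25 mm high. Origin: centre of underside, z up. Any one may be the dry one, 0.22 to 0.23 kg; a spent one weighs 0.33 to 0.36 kg. Stands on the bench at the start
- drycase: open dry case, fixed to the bench: grey box 220 mm (x) by 300 mm (y), 105 mm high, walls 4 mm, floor 5 mm. Origin: centre of its underside; x points away from the robot to the hinge side, y to the robot's left. A filament spool (200 mm across, top 71 mm above the underside) lies in it; the cartridge bay is its near right corner
- bay (a point): centre of the bay's floor, 5 mm above the case's underside; axes as the case's. White-floored square bay, 78 x 78 mm inside: the case's own walls (100 mm above this floor) on its near and right sides, white 39 mm partitions on the other two. A cartridge fits with 4 mm to spare all round, tab along x or y, and stays below the shut lid
- lid_hinge (a point): middle of the lid's hinge line, at the far top edge of the case, 105 mm above its underside; the hinge line runs along the case's y; axes as the case's
- lid_edge (a point): middle of the lid's free edge on its outer face, 220 mm from the hinge. Lid: clear panel in a black frame, 220 x 300 x 6 mm, outer face up when shut. Moves with the lid: x lies in the lid towards the hinge, z is the outer face's outward normal
- lid (a joint): opening angle of the lid, rad: 0 shut on the case, 1.1 to 1.3 (standing open) at the start. A stiff friction hinge (about 0.3 N m) keeps it wherever it is left: pushing the free edge down takes 1 to 6 N
- pivot (a point): pivot of the turnbutton, outside the middle of the case's near wall, 113 mm above the case's underside, at the underside of the wing; axes as the case's
- turnbutton (a joint): angle of the orange turnbutton, rad, clockwise from above: 0 wing along the case's y (open; 0 to 0.35 at the start), 1.57 along its x, square over the lid's near edge (locked, at its stop). Wing 46 mm long from the pivot, 14 wide, 6 thick, with an upright fin 8 mm thick, 12 to 46 mm from the pivot, top 23 mm above point pivot. 2 mm above the shut lid. Stays put; 1.5 N at the tip turns it
- nippers: bystander: flush cutters with blue handles, 130 mm long, 60 mm wide, 12 mm high, lying flat; origin near the joint, jaws along its x
- gluestick: bystander: glue stick, blue with white cap, 27 mm in diameter, 90 mm high, standing; origin at the centre of its underside
- bracket: bystander: small grey printed angle bracket, 50 x 30 mm and 40 mm high; origin at the centre of its underside
There are look-alikes about, which are no part of the job. Leave any blue or grey look-alike of the cartridge_a alone.

How it is judged:
On the way, in this order (a step that is already met when the one before it is completed fails the run):
1. the dry cartridge stands released in the bay ((((horizontal distance between cartridge_a and bay below 0.01 m and z of cartridge_a in the frame of bay below 0.004 m and angle between cartridge_a's own z axis and vertical below 0.06 rad) and contact force between cartridge_a and drycase between 1.6 and 2.8 N and contact force between the fingers and cartridge_a below 0.1 N) or ((horizontal distance between cartridge_b and bay below 0.01 m and z of cartridge_b in the frame of bay below 0.004 m and angle between cartridge_b's own z axis and vertical below 0.06 rad) and contact force between cartridge_b and drycase between 1.6 and 2.8 N and contact force between the fingers and cartridge_b below 0.1 N) or ((horizontal distance between cartridge_c and bay below 0.01 m and z of cartridge_c in the frame of bay below 0.004 m and angle between cartridge_c's own z axis and vertical below 0.06 rad) and contact force between cartridge_c and drycase between 1.6 and 2.8 N and contact force between the fingers and cartridge_c below 0.1 N))), for 0.3 s.
2. the lid is shut (value of joint lid below 0.05 rad), for 0.2 s.
3. the turnbutton is turned across the lid's edge (value of joint lid below 0.05 rad and value of joint turnbutton above 1.4 rad), for 0.2 s.
At the end, for the whole second after the job is handed in: The dry (lightest) cartridge rests released in the bay, upright within 0.06 rad, within 10 mm of its centre; both spent ones stand upright on the bench within 100 mm of where they began; the lid is shut (under 0.05 rad), the turnbutton past 1.4 rad (all of step 3 and ((((horizontal distance between cartridge_a and bay below 0.01 m and z of cartridge_a in the frame of bay below 0.004 m and angle between cartridge_a's own z axis and vertical below 0.06 rad) and contact force between cartridge_a and drycase between 1.6 and 2.8 N and contact force between the fingers and cartridge_a below 0.1 N) and (height (world z) of cartridge_b between -0.004 and 0.004 m and angle between cartridge_b's own z axis and vertical below 0.06 rad and distance of cartridge_b from where it was at the start of the episode below 0.1 m) and (height (world z) of cartridge_c between -0.004 and 0.004 m and angle between cartridge_c's own z axis and vertical below 0.06 rad and distance of cartridge_c from where it was at the start of the episode below 0.1 m)) or (((horizontal distance between cartridge_b and bay below 0.01 m and z of cartridge_b in the frame of bay below 0.004 m and angle between cartridge_b's own z axis and vertical below 0.06 rad) and contact force between cartridge_b and drycase between 1.6 and 2.8 N and contact force between the fingers and cartridge_b below 0.1 N) and (height (world z) of cartridge_a between -0.004 and 0.004 m and angle between cartridge_a's own z axis and vertical below 0.06 rad and distance of cartridge_a from where it was at the start of the episode below 0.1 m) and (height (world z) of cartridge_c between -0.004 and 0.004 m and angle between cartridge_c's own z axis and vertical below 0.06 rad and distance of cartridge_c from where it was at the start of the episode below 0.1 m)) or (((horizontal distance between cartridge_c and bay below 0.01 m and z of cartridge_c in the frame of bay below 0.004 m and angle between cartridge_c's own z axis and vertical below 0.06 rad) and contact force between cartridge_c and drycase between 1.6 and 2.8 N and contact force between the fingers and cartridge_c below 0.1 N) and (height (world z) of cartridge_a between -0.004 and 0.004 m and angle between cartridge_a's own z axis and vertical below 0.06 rad and distance of cartridge_a from where it was at the start of the episode below 0.1 m) and (height (world z) of cartridge_b between -0.004 and 0.004 m and angle between cartridge_b's own z axis and vertical below 0.06 rad and distance of cartridge_b from where it was at the start of the episode below 0.1 m))) and linear speed of each of cartridge_a, cartridge_b, cartridge_c below 0.02 m/s); the robot touches nothing.
It fails at once if the flush cutters was moved more than 30 mm (distance of nippers from where it was at the start of the episode above 0.03 m).
It fails at once if the glue stick was moved more than 30 mm (distance of gluestick from where it was at the start of the episode above 0.03 m).
It fails at once if the printed bracket was moved more than 30 mm (distance of bracket from where it was at the start of the episode above 0.03 m).
It fails at once if a cartridge was forced against it (over 60 N) (contact force between any of cartridge_a, cartridge_b, cartridge_c and drycase above 60 N).
It fails at once if a cartridge was dropped into the bay (fell in faster than 0.6 m/s) ((horizontal distance between cartridge_a and bay below 0.02 m and z of cartridge_a in the frame of bay below 0.05 m and linear speed of cartridge_a above 0.6 m/s) or (horizontal distance between cartridge_b and bay below 0.02 m and z of cartridge_b in the frame of bay below 0.05 m and linear speed of cartridge_b above 0.6 m/s) or (horizontal distance between cartridge_c and bay below 0.02 m and z of cartridge_c in the frame of bay below 0.05 m and linear speed of cartridge_c above 0.6 m/s)).
It also fails if it takes over 72 s, if anything falls off the work surface, if the arm or the gripper's body presses on something with over 40 N, if the wrist force passes 120 N, or if a joint passes its speed limit or range.

## Working session

There is one attempt and no reset: what is moved stays moved. The work goes in short steps, each a Python script; the robot and the scene stay as the last script left them, time stands still between calls to the robot, and variables do not carry over. Pictures are saved under pics/ and viewed, at most 10 in all, crops included, and the job is handed in when it is done.

```bash
mkdir -p pics
python3 - <<'E'
from rig import bot,viewer
import cv2,pickle
for n in("scene","top"):
    f=viewer.grab_frame(n); pickle.dump(f,open(n+".pkl","wb"))
    cv2.imwrite(f"pics/{n}0.png",cv2.resize(f["image"][:,:,::-1],(800,600),interpolation=cv2.INTER_CUBIC))
    print(n,f["fx"],f["fy"],f["cx"],f["cy"],f["R"].round(3).tolist(),f["t"])
print(bot.grasp_offset,bot.read_orientation(),bot.read_t())
E
```

```text
scene 462.004293534584 462.004293534584 260.4689914267143 194.81317895321254 [[0.684, 0.729, -0.009], [0.637, -0.604, -0.479], [-0.355, 0.322, -0.878]] [-0.34488946 -0.24994761  1.51049088]
top 412.19986329670195 412.19986329670195 260.0053621037591 189.5694069422515 [[-0.026, -1.0, 0.014], [-0.98, 0.022, -0.197], [0.197, -0.019, -0.98]] [0.02855463 0.46851737 1.01064716]
0.0187 [-5.94869837e-04  9.88409984e-01  1.51806921e-01 -8.89077200e-05] 0.1
```

View pics/scene0.png

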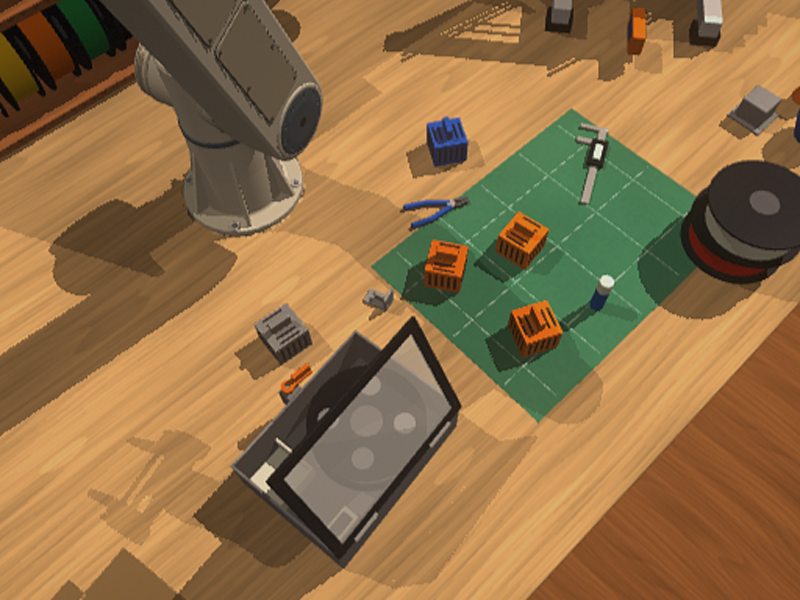

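View pics/top0.png

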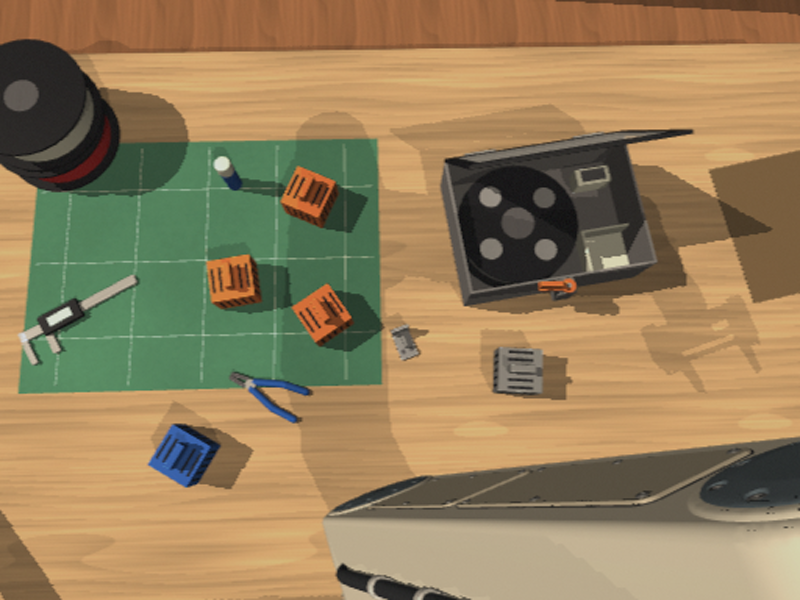

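Top view, 800x600 pixels: orange cartridges at (310,195), (233,280) and (322,313). Look-alikes are grey (517,371) and blue (184,455), and I'm leaving those. The case is centred near (550,225) with its bay at (605,248), and the turnbutton is at (557,286). Next, close crops.

Run:
```python
import cv2,pickle
im=pickle.load(open("top.pkl","rb"))["image"][:,:,::-1]
cv2.imwrite("pics/c1.png",cv2.resize(im[98:226,125:253],None,fx=4.6,fy=4.6,interpolation=cv2.INTER_CUBIC))
cv2.imwrite("pics/c2.png",cv2.resize(im[75:200,275:450],None,fx=4.5,fy=4.5,interpolation=cv2.INTER_CUBIC))
```

```text
(no output)
```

View pics/c1.png

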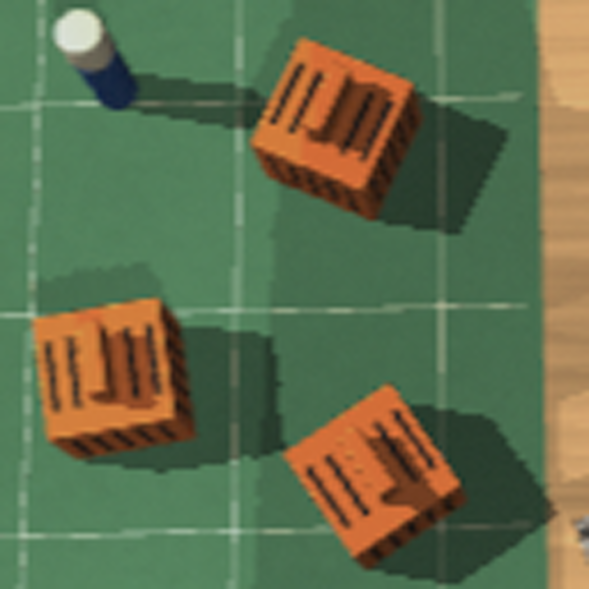

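View pics/c2.png

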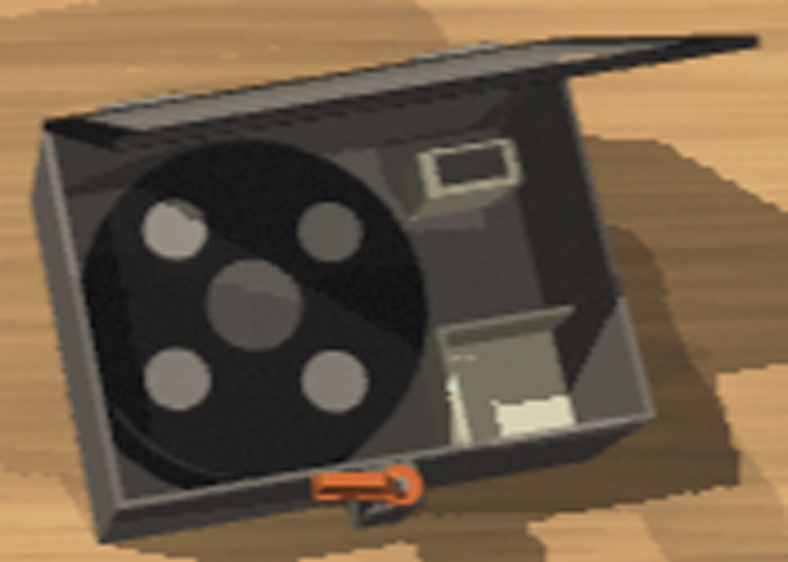

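The crops show three identical orange boxes with tabs along their slots, at tab yaws of about -31°, +11° and +32°. The bay is empty. The turnbutton pivot is at crop (403,482), with the wing towards +y. Next step: fit poses with both cameras.

```bash
cat > fit.py <<'E'
import numpy as np,cv2,pickle,json
from scipy.optimize import minimize,least_squares
F={n:pickle.load(open(n+".pkl","rb")) for n in("scene","top")}
def proj(f,X):
    c=np.asarray(X)@f["R"].T+f["t"]; return np.c_[f["fx"]*c[:,0]/c[:,2]+f["cx"],f["fy"]*c[:,1]/c[:,2]+f["cy"]]
def ray(f,p,z):
    d=f["R"].T@np.array([(p[0]-f["cx"])/f["fx"],(p[1]-f["cy"])/f["fy"],1]); o=-f["R"].T@f["t"]; return o+d*(z-o[2])/d[2]
def place(v,x,y,a):
    c,s=np.cos(a),np.sin(a); v=np.asarray(v,float); return np.c_[x+c*v[:,0]-s*v[:,1],y+s*v[:,0]+c*v[:,1],v[:,2]]
B=[(sx*.035,sy*.035,z) for sx in(-1,1) for sy in(-1,1) for z in(0,.06)]+[(sx*.02,sy*.006,.085) for sx in(-1,1) for sy in(-1,1)]
S=8
def hullmask(pts):
    m=np.zeros((384*2,512*2),np.uint8); h=cv2.convexHull(np.float32(pts)); cv2.fillConvexPoly(m,np.int32((h*2+.5)*16),255,shift=4); return m
def target(f,p):
    h=cv2.cvtColor(f["image"],cv2.COLOR_RGB2HSV); m=cv2.inRange(h,(4,150,50),(16,255,255))
    m=cv2.morphologyEx(m,cv2.MORPH_CLOSE,np.ones((3,3)))
    n,l,st,ce=cv2.connectedComponentsWithStats(m); k=1+np.argmin(np.linalg.norm(ce[1:]-p,axis=1)+1e3*(st[1:,4]<150))
    ys,xs=np.nonzero(l==k); pts=np.concatenate([np.c_[xs+dx,ys+dy] for dx in(-.5,.5) for dy in(-.5,.5)]); return hullmask(pts)
if __name__=="__main__":
  out={}
  for name,p,a in(("far",(310,195),-31),("left",(233,280),11),("near",(322,313),32)):
    g=ray(F["top"],np.array(p)*.64,.05)
    for cams in(("top","scene"),("top",),("scene",)):
        T={n:target(F[n],proj(F[n],[[g[0],g[1],.035]])[0]) for n in cams}
        cost=lambda q:sum(np.count_nonzero(T[n]^hullmask(proj(F[n],place(B,*q)))) for n in cams)
        x0=np.array([g[0],g[1],np.radians(a)])
        r=minimize(cost,x0,method="Nelder-Mead",options=dict(initial_simplex=x0+np.array([[0,0,0],[.01,0,0],[0,.01,0],[0,0,.15]])))
        print(name,cams,r.x.round(4),np.degrees(r.x[2]).round(1),r.fun,[np.count_nonzero(t) for t in T.values()])
        if len(cams)==2: out[name]=r.x.tolist()
  obs=[("top",(120,507),(-.11,.15,.105)),("top",(652,413),(-.11,-.15,.105)),("top",(100,542),(-.11,.15,0)),("scene",(233,465),(-.11,-.15,.105)),("scene",(357,331),(-.11,.15,.105)),
   ("top",(758,40),"R"),("scene",(415,318),"L"),("scene",(268,480),"R")]
  def px(c,p): return np.array(p)/4.5+[275,75] if c=="top" else np.array(p)*.64
  def res(q,full=False):
    e=[]
    for c,p,v in obs:
        if isinstance(v,str): v=(.11-.22*np.cos(q[3]),.15*(1 if v=="L" else -1),.105+.22*np.sin(q[3]))
        e.append(proj(F[c],place([v],*q[:3]))[0]-px(c,p))
    return np.concatenate(e)
  g=ray(F["top"],px("top",(345,290)),.105); r=least_squares(res,[g[0],g[1],.17,1.2],loss="soft_l1")
  print("case",r.x,res(r.x).round(1)); out["case"]=r.x.tolist()
  pv=ray(F["top"],px("top",(403,482)),.119); tip=ray(F["top"],px("top",(313,488)),.136)
  c,s=np.cos(r.x[2]),np.sin(r.x[2]); Ri=np.array([[c,s],[-s,c]])
  print("pivot in case",Ri@(pv[:2]-r.x[:2]),"tip",Ri@(tip[:2]-r.x[:2]))
  json.dump(out,open("pose.json","w"))
E
python3 fit.py
```

```text
far ('top', 'scene') [ 0.651   0.1786 -0.417 ] -23.9 333.0 [np.int64(4043), np.int64(3870)]
far ('top',) [ 0.6504  0.1781 -0.4183] -24.0 135.0 [np.int64(4043)]
far ('scene',) [ 0.6524  0.1767 -0.4545] -26.0 168.0 [np.int64(3870)]
left ('top', 'scene') [0.5046 0.3041 0.1487] 8.5 306.0 [np.int64(4076), np.int64(3379)]
left ('top',) [0.504  0.304  0.1383] 7.9 98.0 [np.int64(4076)]
left ('scene',) [0.5062 0.3034 0.1614] 9.2 133.0 [np.int64(3379)]
near ('top', 'scene') [0.4445 0.1561 0.6021] 34.5 369.0 [np.int64(3752), np.int64(3214)]
near ('top',) [0.4444 0.1557 0.588 ] 33.7 153.0 [np.int64(3752)]
near ('scene',) [0.4463 0.1566 0.6036] 34.6 127.0 [np.int64(3214)]
case [ 0.59281813 -0.21188114  0.14548353  1.13297763] [-1.5 -1.  -0.1 -0.1 -1.3 -0.8 -1.9  0.2 -0.9 -1.2 -0.5 -0.9 -0.6 -1.7
 -1.3  1.2]
pivot in case [-0.12752856 -0.00270798] tip [-0.12565904  0.04988098]
```

```bash
cat > h.py <<'E'
import numpy as np,json
from rig import bot,solve_ik,viewer,ticket
P=json.load(open("pose.json"))
q=lambda a:[0,np.cos(a/2),np.sin(a/2),0]
def ft(): 
    r=[]
    for _ in range(8): bot.dwell(.04); r.append(bot.read_ft_force())
    return np.mean(r,0)
def best(p,a):
    c=[(abs(s[5]),b) for b in(a,a+np.pi,a-np.pi) if (s:=solve_ik(p,q(b))) is not None]; return min(c)[1]
E
python3 - <<'E'
from h import *
for n in("near","far","left"):
    x,y,a=P[n]; a=best([x,y,.16],a)
    bot.movep([x,y,.16],q(a)); bot.move_gripper(.05,25)
    bot.movel([x,y,.064],max_speed=.12); f0=ft()
    bot.move_gripper(0); w=bot.read_width()
    bot.movel([x,y,.084],max_speed=.06); bot.dwell(.3); f1=ft()
    print(n,a,"w",w,"f0",f0.round(2),"dF",(f1-f0).round(2),"M",bot.read_moment().round(2),bot.read_t(),flush=True)
    if w<.009: break
    if abs(f1[2]-f0[2])<2.7: break
    bot.movel([x,y,.0645],max_speed=.05); bot.move_gripper(.05); bot.movel([x,y,.16],max_speed=.2)
f=viewer.grab_frame("top"); import cv2,pickle; pickle.dump(f,open("top.pkl","wb")); pickle.dump(viewer.grab_frame("scene"),open("scene.pkl","wb"))
i=f["image"][:,:,::-1]
cv2.imwrite("pics/d1.png",cv2.resize(i,(800,600),interpolation=cv2.INTER_CUBIC))
E
```

```text
near 0.6021334543390836 w 0.011679478382017416 f0 [-0.06 -0.06  0.18] dF [ 0.15 -0.01 -2.22] M [-0.01  0.    0.  ] 6.725
```

View pics/d1.png

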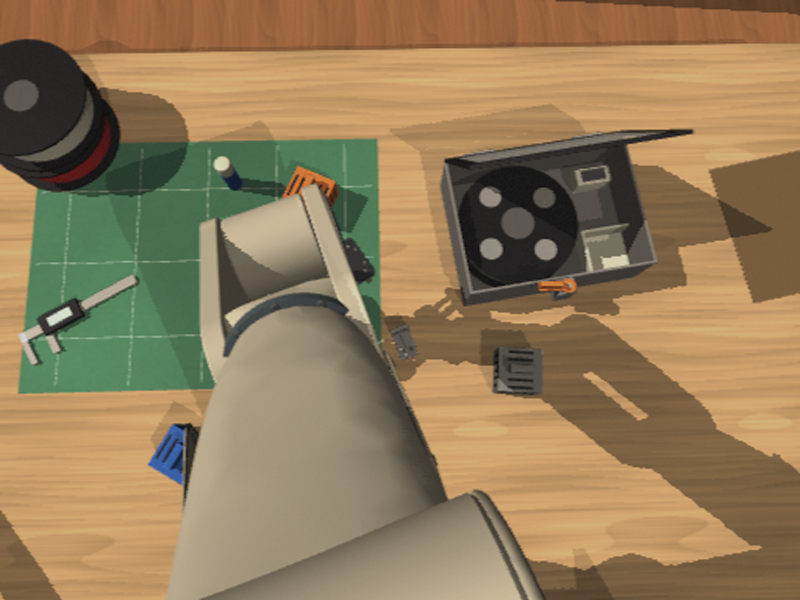

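The near cartridge is 2.22 N (0.226 kg), so it is the dry one, and it is held. The picture shows the others undisturbed. Now I'll refine the case pose.

Run:
```python
import cv2,pickle
t=pickle.load(open("top.pkl","rb"))["image"][:,:,::-1];s=pickle.load(open("scene.pkl","rb"))["image"][:,:,::-1]
# gamma to see dark edges; keep exact 8x and 4x scaling
g=lambda i,k:cv2.resize((255*(i/255.)**.6).astype('uint8'),None,fx=k,fy=k,interpolation=cv2.INTER_CUBIC)
cv2.imwrite("pics/e1.png",g(t[120:195,335:430],8)); cv2.imwrite("pics/e2.png",g(s[200:320,140:240],5))
```

```text
(no output)
```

View pics/e1.png

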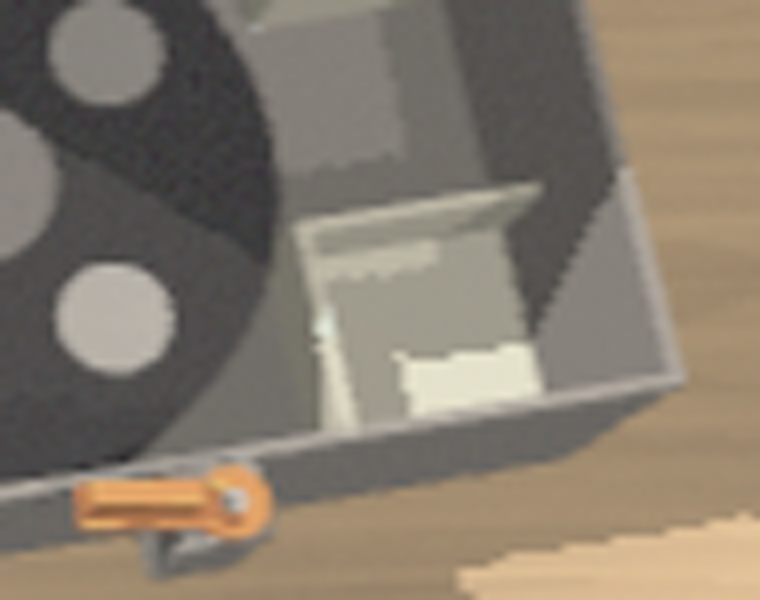

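View pics/e2.png

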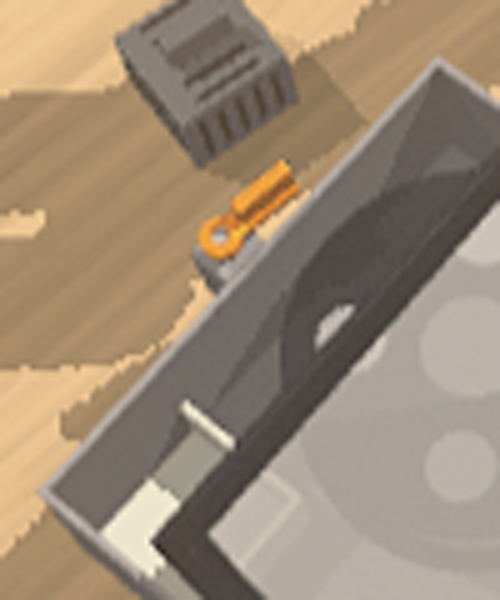

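```bash
cat > case.py <<'E'
from fit import *
E1=lambda p:(np.array(p)+.5)/8-.5+[335,120]
E2=lambda p:(np.array(p)+.5)/5-.5+[140,200]
C2=lambda p:(np.array(p)+.5)/4.5-.5+[275,75]
obs=[("top",E1((687,380)),(-.11,-.15,.105)),("top",C2((118,508)),(-.11,.15,.105)),("top",C2((100,542)),(-.11,.15,0)),
("top",E1((500,232)),(-.028,-.146,.005)),("top",E1((543,188)),(-.028,-.146,.044)),("top",E1((307,236)),(-.028,-.068,.044)),
("scene",E2((40,490)),(-.11,-.15,.105)),("scene",E2((437,58)),(-.11,.15,.105))]
for cams in(("top","scene"),("top",),("scene",)):
    o=[k for k in obs if k[0] in cams]
    res=lambda q:np.concatenate([proj(F[c],place([v],*q))[0]-p for c,p,v in o])
    r=least_squares(res,[.593,-.212,.15],loss="soft_l1"); print(cams,r.x.round(4),res(r.x).round(1).reshape(-1,2).tolist(),"bay",place([(-.067,-.107,0)],*r.x).round(4))
    for c,p in(("top",E1((237,500))),("scene",E2((220,237)))):
        g=ray(F[c],p,.119); a=r.x[2]; d=g[:2]-r.x[:2]; print(" pivot",c,g.round(4),"in case",np.round([np.cos(a)*d[0]+np.sin(a)*d[1],-np.sin(a)*d[0]+np.cos(a)*d[1]],4))
    if len(cams)==2: P=json.load(open("pose.json")); P["case"]=r.x.tolist()+[P["case"][-1]]; json.dump(P,open("pose.json","w"))
E
python3 case.py
```

```text
('top', 'scene') [ 0.5915 -0.213   0.1465] [[-0.1, 0.1], [-0.1, -0.2], [-0.4, 0.2], [0.0, -0.7], [-0.3, 0.4], [0.5, -0.8], [-1.1, 0.2], [-0.1, -0.6]] bay [[ 0.5408 -0.3286  0.    ]]
 pivot top [ 0.4672 -0.2322  0.119 ] in case [-0.1258 -0.0008]
 pivot scene [ 0.469  -0.2316  0.119 ] in case [-0.1239 -0.0005]
('top',) [ 0.591  -0.2132  0.147 ] [[-0.0, 0.2], [0.0, -0.0], [-0.3, 0.3], [0.1, -0.6], [-0.3, 0.6], [0.5, -0.7]] bay [[ 0.5404 -0.3288  0.    ]]
 pivot top [ 0.4672 -0.2322  0.119 ] in case [-0.1253 -0.0006]
 pivot scene [ 0.469  -0.2316  0.119 ] in case [-0.1234 -0.0003]
('scene',) [ 0.5929 -0.2119  0.1489] [[-0.3, 0.4], [0.4, -0.6]] bay [[ 0.5425 -0.3276  0.    ]]
 pivot top [ 0.4672 -0.2322  0.119 ] in case [-0.1273 -0.0015]
 pivot scene [ 0.469  -0.2316  0.119 ] in case [-0.1254 -0.0011]
```

Run:
```python
from h import *
x,y,_=P["near"]; a=.147; b=np.array([.5412,-.3282])
bot.movel([x,y,.22],max_speed=.2)
bot.movel([x+.02,y-.05,.22],q(a),max_speed=.2)
bot.movel([b[0]-.02,b[1],.22],max_speed=.25)
bot.movel([*b,.18],max_speed=.1); f0=ft()
print(f0.round(2),bot.read_width(),bot.read_eef_pos().round(4),bot.read_t())
for z in(.10,.076):
    h=bot.movel([*b,z],max_speed=.06,threshold=3); f=ft(); print(z,h,bot.read_eef_pos().round(4),(f-f0).round(2),bot.read_t())
    if h: break
import cv2
i=np.hstack([cv2.resize(viewer.grab_frame(n)["image"][s][:,:,::-1],(400,400)) for n,s in(("top",np.s_[75:205,325:455]),("scene",np.s_[220:350,120:250]))])
cv2.imwrite("pics/p1.png",i)
```

```text
[-0.06 -0.17 -2.32] 0.01176114128136635 [ 0.5413 -0.3284  0.1805] 11.1
0.1 False [ 0.5412 -0.3282  0.1001] [-0.2   0.32  0.13] 12.9167
0.076 False [ 0.5413 -0.3283  0.0763] [ 0.11  0.27 -0.02] 13.8
```

No contact on the way down; its underside is about 12 mm above the case's underside, so it is below the partition tops. Next: lower to the floor, release, retreat and check.

Run:
```python
from h import *
import cv2
b=[.5412,-.3282]
h=bot.movel([*b,.067],max_speed=.02,threshold=1.2); print(h,bot.read_eef_pos().round(4),ft().round(2))
bot.move_gripper(.035); print(bot.read_width(),ft().round(2)); 
bot.movel([*b,.19],max_speed=.12); bot.movel([b[0]-.12,b[1],.22],max_speed=.2); bot.movel([.35,-.40,.25],max_speed=.25); bot.dwell(.1)
i=np.hstack([cv2.resize(viewer.grab_frame(n)["image"][s][:,:,::-1],(400,400),interpolation=cv2.INTER_CUBIC) for n,s in(("top",np.s_[80:210,325:455]),("scene",np.s_[205:335,120:250]))])
cv2.imwrite("pics/p1.png",i); print(bot.read_t(),bot.read_joint_positions().round(2))
```

```text
True [ 0.5411 -0.3284  0.0675] [ 0.13 -1.65  5.29]
0.03505018503390384 [-0.09 -0.26  0.06]
18.2333 [-0.85  0.17  1.79 -0.    1.18  0.57]
```

View pics/p1.png

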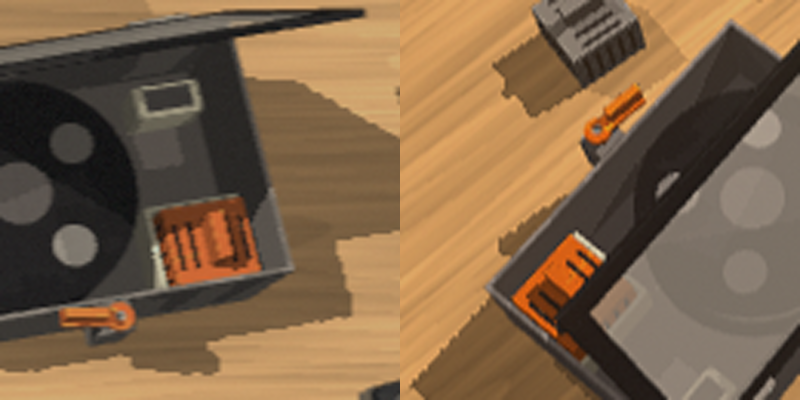

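The cartridge is seated level in the bay, with its tab along case x (top view half, (205,240)). The lid's outer face points away from the robot, so I'll go over it and draw it down along its arc.

Run:
```python
from h import *
cx,cy,a=.5918,-.2128,.147; c,s=np.cos(a),np.sin(a)
W=lambda x,y,z:np.array([cx+c*x-s*y,cy+s*x+c*y,z])
def tcp(th,r=.19,y=-.02): return W(.11-r*np.cos(th)+.006*np.sin(th)+.01,y,.105+r*np.sin(th)+.006*np.cos(th))
bot.move_gripper(0); bot.movel([.35,-.40,.41],max_speed=.25)
p=tcp(1.38); bot.movel([p[0]-.02,p[1],.41],q(a),max_speed=.25); bot.movel(p,max_speed=.15); f0=ft(); print(f0.round(2),bot.read_t())
for th in np.arange(1.28,.04,-.1):
    h=bot.movel(tcp(th),max_speed=.1,threshold=12); f=bot.read_ft_force()-f0; print(round(th,2),h,f.round(1))
    if h: break
h=bot.movel(tcp(0)-[0,0,.004],max_speed=.03,threshold=9); print(h,bot.read_eef_pos().round(4),tcp(0).round(4),ft().round(1),bot.read_t())
```

```text
[ 0.06 -0.1   0.05] 22.5333
1.28 False [ 1.6 -1.   0.1]
1.18 False [0.2 0.8 0.2]
1.08 False [ 0.3 -0.2  0.2]
0.98 False [-0.3  0.6 -0.1]
0.88 False [-0.8 -0.9 -0.7]
0.78 False [ 0.2 -1.1  0.3]
0.68 False [-0.   0.3  0.3]
0.58 False [ 0.   0.6 -0.3]
0.48 False [-1.2  0.3 -0.7]
0.38 False [-0.3 -0.  -0.3]
0.28 False [-0.4 -0.3  1.3]
0.18 False [-0.   0.7 -0.1]
0.08 False [0.9 0.1 0.6]
True [ 0.5258 -0.2429  0.1103] [ 0.5255 -0.2428  0.111 ] [-2.   1.1  9. ] 27.8583
```

Run:
```python
from h import *
import cv2
cx,cy,a=.5918,-.2128,.147; c,s=np.cos(a),np.sin(a)
W=lambda x,y,z:np.array([cx+c*x-s*y,cy+s*x+c*y,z])
def T(f,z=.123,d=.014,r=.04): return W(-.125+r*np.sin(f)-d*np.cos(f),r*np.cos(f)+d*np.sin(f),z)
p=bot.read_eef_pos(); bot.movel([*p[:2],.19],max_speed=.15)
bot.movel(T(-.45,.19),q(a+.45),max_speed=.2); bot.movel(T(-.45),max_speed=.12); f0=ft(); print(f0.round(2))
for f in np.arange(-.3,1.6,.17):
    h=bot.movel(T(f),q(a-f),max_speed=.06,threshold=12); print(round(f,2),h,(bot.read_ft_force()-f0).round(1))
    if h: break
if not h: h=bot.movel(T(1.68),q(a-1.57),max_speed=.03,threshold=5); print("end",h,bot.read_eef_pos().round(4),T(1.57).round(4),(ft()-f0).round(1))
p=bot.read_eef_pos(); bot.movel(p+W(0,.01,0)-W(0,0,0),max_speed=.1); bot.movel(p+[0,.01,.12],max_speed=.2); bot.movel([.35,-.45,.3],max_speed=.25); bot.dwell(.2)
i=np.hstack([cv2.resize(viewer.grab_frame(n)["image"][z][:,:,::-1],(400,400),interpolation=cv2.INTER_CUBIC) for n,z in(("top",np.s_[80:210,310:440]),("scene",np.s_[205:335,140:270]))])
cv2.imwrite("pics/z1.png",i); print(bot.read_t())
```

```text
[-0.09 -0.23 -0.  ]
-0.3 False [ 0.  -0.4  0.4]
-0.13 False [ 0.9 -0.4  1.2]
0.04 False [-0.1  0.5  0.2]
0.21 False [0.5 0.5 0.2]
0.38 False [0.3 0.3 0.1]
0.55 False [-0.5  0.2  0.8]
0.72 False [-0.4  0.3 -0.1]
0.89 False [ 0.3  0.5 -1.2]
1.06 False [ 1.5  0.7 -1.1]
1.23 False [0.6 0.3 0.4]
1.4 False [0.1 0.  1.3]
1.57 False [ 0.3  0.5 -0.2]
end True [ 0.5057 -0.2123  0.1225] [ 0.5057 -0.2114  0.123 ] [0.7 5.4 4.1]
37.2
```

View pics/z1.png

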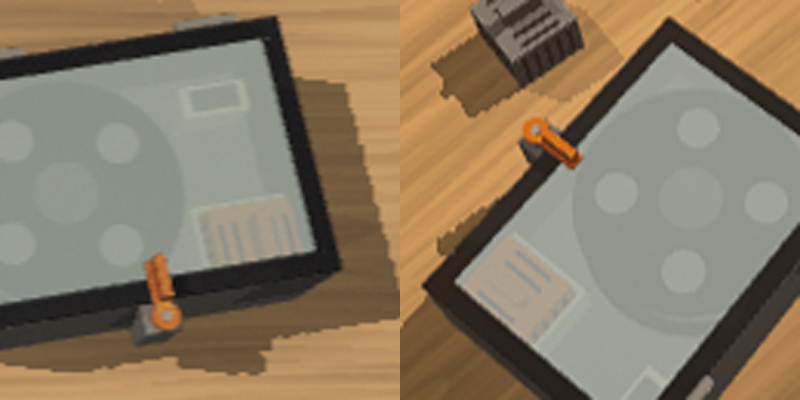

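Both views show the lid flat and shut, the cartridge sitting in the bay under it, and the turnbutton across the lid's edge; it met its stop at about 5 N. The arm is clear, so I'm handing in.

```bash
python3 -c "
from rig import ticket
print(ticket.sign_off())"
```

```text
the job is handed in; nothing more can be done
None
```

The dry cartridge (0.226 kg, the one nearest the robot) is in the bay, the lid is shut, the turnbutton is at its stop, and the job is handed in at about 37 s; it was the first one weighed and fell in the dry range, so I never touched the two spent ones, and sign-off returned no verdict.

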